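# Put the single-cup coffee filter together on a mug

### The job

The washed drip coffee filter lies in four pieces. Put it together on the cream mug (not on the glass), one piece at a time from the mug upwards: the drip plate on the mug's mouth, the brewing cup into the plate's collar, the press down inside the cup, and last the lid on the cup, each seated level and fully home. Leave the mug itself and everything else where it stands.

Things in the scene. Friction and masses are not known exactly. Their poses are not given: they have to be found in the camera images.
- drip_plate: Drip plate: flat steel disc 94 mm wide, ring below, collar above; 70 g. Origin: centre of underside (foot of ring), z up. Ring 58 mm wide, 8 mm deep, goes into the mug's mouth with several mm play. Disc (z 8-11 mm) rests on the mug's rim. Collar z 11-23 mm, 66 mm wide outside, 61 inside: grip it over the outside from above, fingertips just above the disc. Lies right way up; yaw is free.
- brew_cup: Brewing cup: open steel can 60 mm high, 80-130 g. Origin: centre of underside, z up. Black loop handle along its own +x to 66 mm from the axis, z 18-53 mm. Foot 55 mm wide, 14 high, stands on the plate's disc inside the collar. Body 68 mm wide, bead at rim 70; inside 63 mm wide, floor at z 17 mm. Grip from above across its own y, clear of the handle; final yaw is free.
- press_disc: Press: perforated steel disc 56 mm wide, 3 mm thick, with a thin upright stem and a brass button on top; 50 g. Origin: centre of underside, z up. Button 13 mm wide, z 48-61 mm: grip it there from above. It goes disc down flat on the brewing cup's floor; its button then stands 5 to 18 mm above the cup's rim, so fingertips kept at the button open clear of the cup.
- filter_lid: Lid: steel flange 75 mm wide with a hollow dome (top z 28 mm) and a black knob; 48-78 g. Origin: centre of underside (foot of plug ring), z up. Plug ring 58 mm wide, 5 mm deep, goes into the brewing cup's 63 mm mouth; flange (z 5-8 mm) rests on the cup's rim; the dome clears the press's button. Knob on the axis, 17 mm wide, z 31-44 mm: grip it from above.
- mug: The mug to build on: cream, with a thin red line round the rim, 265 g, loose. Cup 84 mm wide, 92 mm high. Origin on the worktop at the centre of its outline; handle along its own -y to 62 mm from the origin; the cup's axis is 19.5 mm from the origin along its own +y. It stands at the left or the right of two places; a drinking glass has the other.
- mug_mouth (a point): Point on the axis of the mug at the height of its rim, 92 mm above the mug's foot; z up. The opening is about 68 mm wide. A tall black table-top cooker (fixed) stands behind and between the places of mug and glass: 0.27 m high, front at x = 0.69 m (grip to 0.65 m), y from -0.18 to 0.02 m. Keep the gripper clear of it.
- glass: Bystander: clear drinking glass, 76 mm wide, 86 mm high, loose; origin at the centre of its foot. It stands at the other of the two places. Leave it alone.
- spice_jar: Bystander: spice jar with a red cap, 45 mm across, 106 mm high, origin at the centre of its foot. Leave it alone.
- teaspoon: Bystander: steel teaspoon lying on the worktop, 130 mm long along its own x, 26 mm wide, 11 mm high, origin at its centre on the worktop. Leave it alone.
Not all that is in view belongs to the job. What is shaped like the press_disc but green or purple is not meant.

How it is judged (in metres and radians):
On the way, in this order (a step that is already met when the one before it is completed fails the run):
1. the drip plate lies level on the rim of the mug, its ring in the mouth (horizontal distance between drip_plate and mug_mouth below 0.01 m and z of drip_plate in the frame of mug_mouth between -0.012 and -0.004 m and angle between each of drip_plate, mug's own z axis and vertical below 0.09 rad), for 0.2 s.
2. the brewing cup stands in the plate's collar (all of step 1 and horizontal distance between brew_cup and drip_plate below 0.006 m and z of brew_cup in the frame of drip_plate between 0.008 and 0.014 m and angle between brew_cup's own z axis and vertical below 0.09 rad), for 0.2 s.
3. the press lies flat on the floor of the brewing cup (all of step 2 and horizontal distance between press_disc and brew_cup below 0.008 m and z of press_disc in the frame of brew_cup between 0.014 and 0.02 m and angle between press_disc's own z axis and vertical below 0.09 rad), for 0.2 s.
4. the lid sits on the brewing cup's rim (all of step 3 and horizontal distance between filter_lid and brew_cup below 0.006 m and z of filter_lid in the frame of brew_cup between 0.052 and 0.058 m and angle between filter_lid's own z axis and vertical below 0.09 rad), for 0.2 s.
At the end, for the whole second after the job is handed in: All at rest, level within 5 degrees: plate on the mug's rim, ring in the mouth, within 10 mm of the mug's axis; cup in the collar, within 6 mm of the plate's axis; press flat on the cup's floor within 8 mm of its axis; lid on the cup's rim within 6 mm; heights within 3 to 4 mm (all of step 4 and linear speed of each of drip_plate, brew_cup, press_disc, filter_lid, mug below 0.02 m/s); the robot touches nothing.
It fails at once if the mug is pushed more than 40 mm from its place or tipped over (distance of mug from where it was at the start of the episode above 0.04 m or angle between mug's own z axis and vertical above 0.5 rad).
It fails at once if the glass is moved more than 30 mm (distance of glass from where it was at the start of the episode above 0.03 m).
It fails at once if the spice jar is moved more than 30 mm (distance of spice_jar from where it was at the start of the episode above 0.03 m).
It fails at once if the teaspoon is moved more than 30 mm (distance of teaspoon from where it was at the start of the episode above 0.03 m).
It also fails if it takes over 109 s, if anything falls off the work surface, if the arm or the gripper's body presses on something with over 40 N, if the wrist force passes 120 N, or if a joint passes its speed limit or range.

### The arm

A 7-joint arm with a two-finger parallel gripper is mounted at the origin on a cart in front of the work surface, level with it; the furniture and walls round the work are solid. World frame = base frame: x ahead of the robot, y to its left, z up, the work surface at z = 0. Lengths are in m, angles in degrees, forces in N, time in s.
With the tool pointing down it reaches from about 0.425 to 0.875 m from the base axis. Payload 4.7 kg.
Tool frame: the origin (TCP) lies between the finger pads; the fingertips stand 8 mm ahead of it and the grasp point (between the pads) lies 11 mm behind it (env.tip_extent is the distance from the TCP to the fingertips, in m); z points along the fingers, y is the line along which they close (so a half turn about z gives the same grasp; the last joint's range is limited). The gripper opens to 87 mm and grips with 3 to 60 N. Pads are 19 mm wide; open, the fingers measure 117 mm over their backs; the gripper's body (75 mm by 190 mm) begins 51 mm behind the grasp point.
Start: joints at [-63.306, 18.392, -4.016, 83.108, 1.295, 78.541, -3.26], TCP at [0.284, 0.585, 0.231] pointing down, gripper open.
Joint ranges: [-163.93, 163.93], [-17.29, 119.83], [-79.2, 71.16], [3.27, 140.29], [-89.18, 269.18], [5.43, 117.66], [-154.24, 154.24]. Speed limits (degrees/s): [147.25, 147.25, 180, 180, 180, 180, 180].

### API

Orientations are given as [roll, pitch, yaw] about the fixed x, y, z axes, in that order (R = Rz(yaw) Ry(pitch) Rx(roll)).
In Python, from cell import sensors, vision, workorder, env gives the robot as it stands.
- The arm moves only by the tool drive_tool, never from a script. Its argument "moves" is a list of rows, each an object of numbers: "x", "y", "z": the shift along the tool's x, y, z in mm; "rx", "ry", "rz": the turn, a rotation vector about the tool's x, y, z in rad; "fingers": the closure, from -1 (fully open) to 1 (shut). In form: [{"x": .., "y": .., "z": .., "rx": .., "ry": .., "rz": .., "fingers": ..}, ...]. A call has 1 to 20 rows; each row is the pose to reach, as a shift and turn from the pose commanded when the call began, along the tool's axes at that moment; what a row does not reach only later rows make up. A row lasts 1/8 s, in which the tool goes at most 62.5 mm and 10.7 degrees, less where a joint would pass 70% of its speed; a pose out of reach is approached as far as the arm can. A call with a gripper value outside its range is refused whole. The fingers move at their own pace and stop on an object; "force" is the grip in N (left out, the last holds). Time passes only in rows, so rows that repeat a pose let the fingers close. It gives the time, the measured TCP pose, the force, the opening and the grip force at its end, in the units of the state.
- sensors.get_obs(): the state, without advancing time (a new reading comes with each control period).
- vision.read_camera(name): name is "side" or "top"; returns a dict with "image" (420x560x3 uint8, red, green, blue), "fx", "fy", "cx", "cy" (pixels), "k1" (the pictures are not rectified: a ray, as slopes to the right and down, at radius r is drawn at 1 + k1 r^2 times it, then the intrinsics apply), "R" (3x3) and "t" (3): a world point X has camera coordinates R X + t. Camera axes: x right, y down, z forward; pixel columns grow to the right and rows downward; lengths in m; the calibration is good to about 2 mm. A picture is of the moment at which its call begins. There is no depth.
- workorder.sign_off(): hands the job in; it is judged then, once.
The state is a dict: "time_s": time; "qpos": joint angles; "joint_velocities": joint speeds; "effort": joint torques, N m; "tool_pos": TCP position; "tool_rot": TCP orientation; "force": force on the tool from outside, world axes, zero at the start; "wrist_torque": the same for the moment, N m; "grip_width": finger opening in m; "grasp_force": force on a finger pad.
Only numpy, scipy, OpenCV 4.12 (cv2) and the standard library are available. Lean on these libraries where they do the work, as an engineer would, in place of code of your own. Each camera call takes 0.05 s, during which the arm holds its last target. There are 200 camera calls.

## Working session

There is one attempt and no reset: what is moved stays moved. The work goes in short steps, Python scripts to look and compute and a tool call to move; the robot and the scene stay as the last step left them, time stands still between calls to the robot, and variables do not carry over. Pictures are saved under pics/ and viewed, at most 16 in all, crops included, and the job is handed in when it is done.

Besides the shell and the picture viewer there is one more tool, called as a command line: name --argument value ..., lists and objects as JSON in quotes. drive_tool: Moves the arm, as the interface text tells. Its arguments: {"type":"object","properties":{"moves":{"type":"array"},"force":{"type":"number"}},"required":["moves"]}

```bash
mkdir -p pics; ls
cat > h.py <<'E'
import numpy as np, cv2
from cell import sensors, vision, workorder, env
def cam(n):
    return vision.read_camera(n)
def save(c,name,crop=None,scale=1):
    im=c["image"][:,:,::-1]
    if crop: x0,y0,x1,y1=crop; im=im[y0:y1,x0:x1]
    if scale!=1: im=cv2.resize(im,None,fx=scale,fy=scale,interpolation=cv2.INTER_CUBIC)
    cv2.imwrite("pics/"+name,np.ascontiguousarray(im))
def ray(c,u,v):
    d=np.array([c["k1"],0,0,0,0.]); K=np.array([[c["fx"],0,c["cx"]],[0,c["fy"],c["cy"]],[0,0,1.]])
    xd,yd=(u-c["cx"])/c["fx"],(v-c["cy"])/c["fy"]
    x,y=xd,yd
    for _ in range(30):
        s=1+c["k1"]*(x*x+y*y); x,y=xd/s,yd/s
    R=np.array(c["R"]);t=np.array(c["t"])
    return -R.T@t, R.T@np.array([x,y,1])
def plane(c,u,v,z):
    o,d=ray(c,u,v); return o+d*(z-o[2])/d[2]
def proj(c,X):
    p=np.array(c["R"])@np.array(X)+np.array(c["t"]); x,y=p[:2]/p[2]; s=1+c["k1"]*(x*x+y*y)
    return np.array([c["fx"]*x*s+c["cx"],c["fy"]*y*s+c["cy"]])
E
python3 - <<'E'
from h import *
for n in("top","side"):
    c=cam(n); save(c,n+"0.png",scale=1.42)
    print(n,{k:np.round(c[k],4).tolist() for k in c if k!="image"}, np.round(ray(c,0,0)[0],3))
o=sensors.get_obs();print(o)
E
```

```text
pics
top {'fx': 471.3234, 'fy': 471.3234, 'cx': 272.2272, 'cy': 212.4043, 'k1': 0.0508, 'R': [[-0.0824, -0.9966, 0.004], [-0.9765, 0.0799, -0.2004], [0.1994, -0.0204, -0.9797]], 't': [-0.0869, 0.5219, 0.9919]} [ 0.305 -0.108  1.077]
side {'fx': 420.1211, 'fy': 420.1211, 'cx': 279.072, 'cy': 210.5745, 'k1': -0.1293, 'R': [[0.8404, -0.5415, 0.021], [-0.2825, -0.4709, -0.8357], [0.4624, 0.6964, -0.5487]], 't': [-0.5034, 0.1639, 1.0488]} [-0.016 -0.926  0.723]
{'time_s': 0.1, 'qpos': array([-63.30675418,  18.43481586,  -4.01610083,  83.16992882,
         1.29490872,  78.54158587,  -3.26074507]), 'joint_velocities': array([ 0.05890084, -0.2033123 , -0.04777836, -0.14598012,  0.12122707,
        0.06818535, -0.04489161]), 'effort': array([ 5.83754263e-04, -4.92568481e+01, -4.05270718e-01, -3.13397670e+01,
       -6.40872703e-02,  3.95970047e-02,  5.70695295e-05]), 'tool_pos': array([0.28359087, 0.58431398, 0.22955325]), 'tool_rot': array([-1.79898903e+02,  5.34044887e-03,  1.54116175e+02]), 'force': array([0.41598955, 0.03397149, 0.06813249]), 'wrist_torque': array([0.01978546, 0.01286684, 0.00155825]), 'grasp_force': 0.0, 'grip_width': 0.08683701476054956}
```

View pics/top0.png

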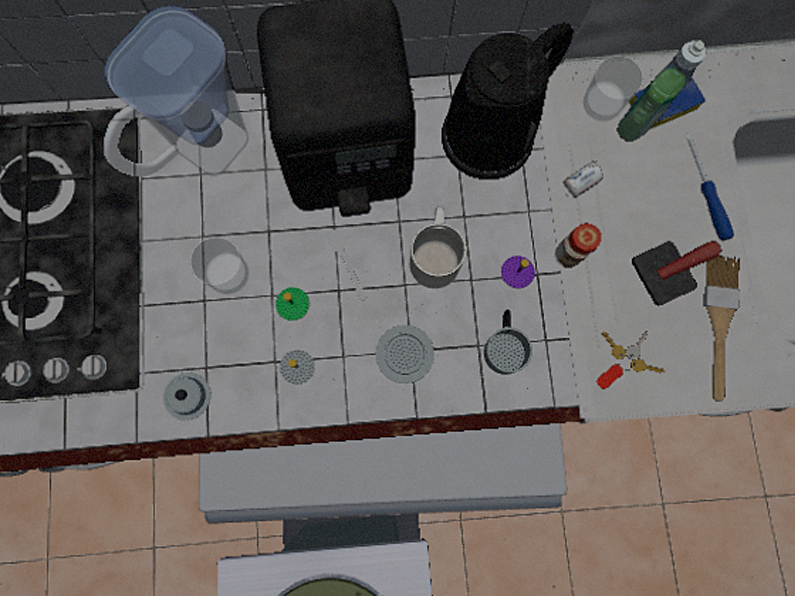

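View pics/side0.png

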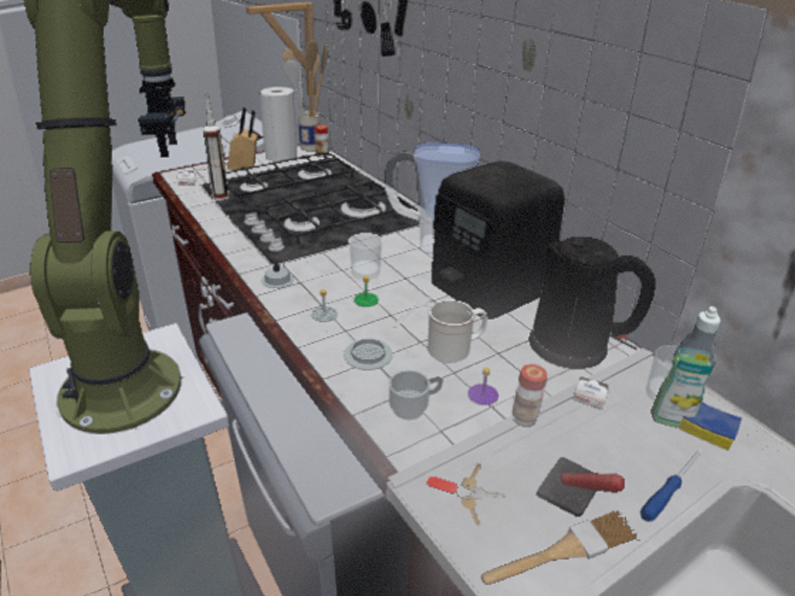

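Top picture (at 1.42×): mug with cream inside (438,250); glass (222,268); plate (405,353); cup (508,350) with its handle pointing away at (507,318); lid (186,396); spoon (352,275); jar (580,243). 

Candidates for the press: grey (297,367), green (293,303) and purple (518,271). I choose the grey one. The mug has a handle and is opaque, so it isn't the glass at (222,268) or the second glass at the back (613,85). Next, a close crop to check.

Run:
```python
from h import *
c=cam("top"); save(c,"c1.png",(100,145,420,305),2.5)
for n,u,v,z in [("mugrim",308,176,.092),("plate",285,249,.011),("cup",358,245,.06),("press",209,258,.003),("lid",131,279,.008),("glass",155,187,.086),("jar",413,168,.106)]:
    print(n,plane(c,u,v,z).round(3))
```

```text
mugrim [ 0.579 -0.212  0.092]
plate [ 0.435 -0.152  0.011]
cup [ 0.425 -0.309  0.06 ]
press [0.429 0.022 0.003]
lid [0.397 0.197 0.008]
glass [0.583 0.119 0.086]
jar [ 0.574 -0.436  0.106]
```

View pics/c1.png

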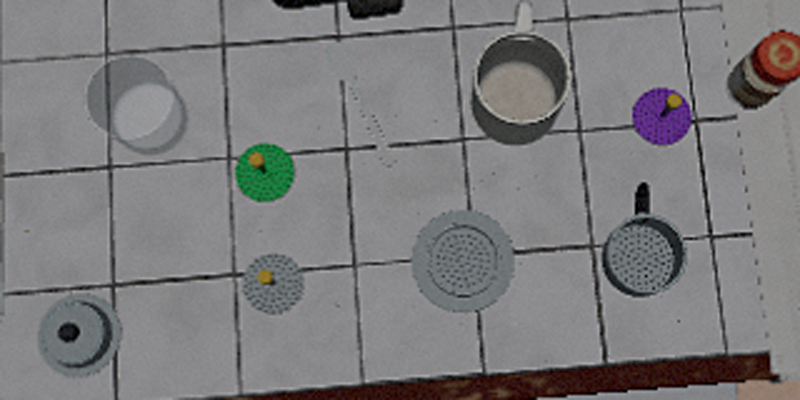

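The crop confirms the choice. The grey perforated disc with a brass button is at crop (273,284). The cream mug rim is at (521,79), the plate at (463,261), the cup at (643,255) with its handle at (643,198), and the lid at (80,335). Next I'll fit circles to refine these.

```bash
cat >> h.py <<'E'
def circ(c,uv,z,r,band=.007,outer=True,dbg=False):
    """radial edge points near a circle of radius r at height z -> robust circle centre"""
    from scipy.optimize import least_squares
    g=cv2.GaussianBlur(c["image"],(0,0),.8).astype(np.float32)
    ctr=plane(c,*uv,z)[:2]
    for it in range(4):
        P=[]
        rr=np.arange(r-band,r+band,.0004)
        for a in np.linspace(0,2*np.pi,120,endpoint=False):
            q=np.array([proj(c,[ctr[0]+k*np.cos(a),ctr[1]+k*np.sin(a),z]) for k in rr],np.float32)
            s=cv2.remap(g,q[:,0][None],q[:,1][None],cv2.INTER_LINEAR)[0]
            d=np.linalg.norm(s[4:]-s[:-4],axis=1); i=d.argmax()
            if d[i]>12: P.append([ctr[0]+rr[i+2]*np.cos(a),ctr[1]+rr[i+2]*np.sin(a)])
        P=np.array(P)
        f=least_squares(lambda p:np.hypot(*(P-p[:2]).T)-p[2],[*ctr,r],loss="soft_l1",f_scale=.0008)
        ctr=f.x[:2]
    return f.x, len(P), np.median(abs(f.fun))
E
python3 - <<'E'
from h import *
ct=cam("top")
for n,u,v,z,r in [("mugrim",521.5,79,.092,.042),("plate",463,261,.011,.047),("cup",643.5,254.5,.06,.035),("press",273.5,284,.003,.028),("lid",80.5,335.5,.008,.0375)]:
    f,k,m=circ(ct,(100+u/2.5,145+v/2.5),z,r); print(n,f.round(4),k,m.round(4))
print("button",plane(ct,100+266/2.5,145+277/2.5,.058)[:2].round(4),"knob",plane(ct,100+69/2.5,145+332/2.5,.042)[:2].round(4))
print("handle cup",plane(ct,100+643/2.5,145+190/2.5,.05).round(4),"mug h",plane(ct,100+524/2.5,145+8/2.5,.08).round(4))
cs=cam("side")
for n,u,v,z,r in [("mugrim",452,310,.092,.042),("plate",368,353,.011,.047),("cup",410,380,.06,.035),("press",324,314,.003,.028),("lid",277,282,.008,.0375)]:
    f,k,m=circ(cs,(u/1.42,v/1.42),z,r); print(n,f.round(4),k,m.round(4))
E
```

```text
mugrim [ 0.5789 -0.2129  0.0403] 120 0.0008
plate [ 0.435  -0.1516  0.0474] 99 0.0004
cup [ 0.42   -0.3051  0.0351] 120 0.0012
press [0.4291 0.0226 0.0281] 119 0.0007
lid [0.4073 0.1982 0.037 ] 103 0.0024
button [0.4282 0.0204] knob [0.3968 0.1943]
handle cup [ 0.4789 -0.3152  0.05  ] mug h [ 0.6456 -0.2234  0.08  ]
mugrim [ 0.5846 -0.2127  0.0397] 94 0.0017
plate [ 0.4339 -0.1547  0.0468] 57 0.0014
cup [ 0.422  -0.312   0.0337] 103 0.0011
press [0.4287 0.0187 0.0283] 64 0.0006
lid [0.4017 0.2019 0.0334] 63 0.0013
```

```bash
cat >> h.py <<'E'
from scipy.spatial.transform import Rotation as Ro
def go(*T, yaw=0):
    o=sensors.get_obs(); p=np.array(o["tool_pos"]); R=Ro.from_euler("xyz",o["tool_rot"],degrees=True)
    w=(R.inv()*Ro.from_euler("xyz",[180,0,yaw],degrees=True)).as_rotvec()
    print("at",p.round(4),np.round(o["tool_rot"],2),"t",round(o["time_s"],1))
    for t in T: print("shift mm",(R.inv().apply(np.array(t)-p)*1000).round(1),"rot",w.round(3))
E
python3 -c "
from h import *
go([.435,-.152,.16])"
```

```text
at [0.2837 0.5845 0.23  ] [-179.95    0.    154.12] t 0.2
shift mm [-457.7 -596.5   70.6] rot [-0.00e+00  1.00e-03  2.69e+00]
```

drive_tool --moves '[{"x":-38,"y":-50,"z":0,"rz":0.16,"fingers":-1},{"x":-76,"y":-100,"z":0,"rz":0.32,"fingers":-1},{"x":-114,"y":-150,"z":0,"rz":0.48,"fingers":-1},{"x":-152,"y":-200,"z":0,"rz":0.65,"fingers":-1},{"x":-190,"y":-250,"z":0,"rz":0.82,"fingers":-1},{"x":-228,"y":-300,"z":0,"rz":1.0,"fingers":-1},{"x":-266,"y":-350,"z":0,"rz":1.18,"fingers":-1},{"x":-304,"y":-400,"z":0,"rz":1.36,"fingers":-1},{"x":-342,"y":-450,"z":10,"rz":1.54,"fingers":-1},{"x":-380,"y":-500,"z":20,"rz":1.72,"fingers":-1},{"x":-418,"y":-550,"z":40,"rz":1.9,"fingers":-1},{"x":-440,"y":-580,"z":60,"rz":2.08,"fingers":-1},{"x":-458,"y":-596,"z":70,"rz":2.26,"fingers":-1},{"x":-458,"y":-596,"z":70,"rz":2.42,"fingers":-1},{"x":-458,"y":-596,"z":70,"rz":2.56,"fingers":-1},{"x":-458,"y":-596,"z":70,"rz":2.69,"fingers":-1},{"x":-458,"y":-596,"z":70,"rz":2.69,"fingers":-1},{"x":-458,"y":-596,"z":70,"rz":2.69,"fingers":-1},{"x":-458,"y":-596,"z":70,"rz":2.69,"fingers":-1}]'

```text
invalid input at $.moves[0]: expected keys x, y, z, rx, ry, rz, fingers
```

```bash
python3 -c "
from h import *
go([.435,-.152,.03],[.435,-.152,.021])"
```

```text
at [0.2837 0.5845 0.23  ] [-179.95    0.    154.12] t 0.2
shift mm [-457.6 -596.4  200.6] rot [-0.00e+00  1.00e-03  2.69e+00]
shift mm [-457.6 -596.4  209.6] rot [-0.00e+00  1.00e-03  2.69e+00]
```

All keys are needed in each row.

drive_tool --moves '[{"x":-57,"y":-75,"z":0,"rx":0,"ry":0,"rz":0.24,"fingers":-1},{"x":-95,"y":-125,"z":0,"rx":0,"ry":0,"rz":0.4,"fingers":-1},{"x":-133,"y":-175,"z":0,"rx":0,"ry":0,"rz":0.56,"fingers":-1},{"x":-171,"y":-225,"z":0,"rx":0,"ry":0,"rz":0.74,"fingers":-1},{"x":-209,"y":-275,"z":0,"rx":0,"ry":0,"rz":0.92,"fingers":-1},{"x":-247,"y":-325,"z":0,"rx":0,"ry":0,"rz":1.1,"fingers":-1},{"x":-285,"y":-375,"z":0,"rx":0,"ry":0,"rz":1.28,"fingers":-1},{"x":-323,"y":-425,"z":10,"rx":0,"ry":0,"rz":1.46,"fingers":-1},{"x":-361,"y":-475,"z":20,"rx":0,"ry":0,"rz":1.64,"fingers":-1},{"x":-399,"y":-525,"z":30,"rx":0,"ry":0,"rz":1.82,"fingers":-1},{"x":-437,"y":-575,"z":50,"rx":0,"ry":0,"rz":2.0,"fingers":-1},{"x":-458,"y":-596,"z":70,"rx":0,"ry":0,"rz":2.18,"fingers":-1},{"x":-458,"y":-596,"z":70,"rx":0,"ry":0,"rz":2.36,"fingers":-1},{"x":-458,"y":-596,"z":70,"rx":0,"ry":0,"rz":2.54,"fingers":-1},{"x":-458,"y":-596,"z":70,"rx":0,"ry":0,"rz":2.69,"fingers":-1},{"x":-458,"y":-596,"z":70,"rx":0,"ry":0,"rz":2.69,"fingers":-1},{"x":-458,"y":-596,"z":70,"rx":0,"ry":0,"rz":2.69,"fingers":-1}]'

```text
time_s: 2.38
tool_pos: [0.4357, -0.1513, 0.1606]
tool_rot: [-180.0, -0.0, 0.1]
force: [0.0, -0.3, -0.4]
grip_width: 0.0871
grasp_force: 0.0
```

```bash
python3 -c "
from h import *
go([.435,-.152,.03],[.435,-.152,.021])"
```

```text
at [ 0.4357 -0.1513  0.1606] [-1.7999e+02 -1.0000e-02  1.4000e-01] t 2.4
shift mm [ -0.7   0.7 130.6] rot [-0.    -0.     0.002]
shift mm [ -0.7   0.7 139.6] rot [-0.    -0.     0.002]
```

drive_tool --moves '[{"x":-1,"y":1,"z":40,"rx":0,"ry":0,"rz":0,"fingers":-1},{"x":-1,"y":1,"z":80,"rx":0,"ry":0,"rz":0,"fingers":-1},{"x":-1,"y":1,"z":110,"rx":0,"ry":0,"rz":0,"fingers":-1},{"x":-1,"y":1,"z":125,"rx":0,"ry":0,"rz":0,"fingers":-1},{"x":-1,"y":1,"z":133,"rx":0,"ry":0,"rz":0,"fingers":-1},{"x":-1,"y":1,"z":138,"rx":0,"ry":0,"rz":0,"fingers":-1},{"x":-1,"y":1,"z":138,"rx":0,"ry":0,"rz":0,"fingers":-1},{"x":-1,"y":1,"z":138,"rx":0,"ry":0,"rz":0,"fingers":1},{"x":-1,"y":1,"z":138,"rx":0,"ry":0,"rz":0,"fingers":1},{"x":-1,"y":1,"z":138,"rx":0,"ry":0,"rz":0,"fingers":1},{"x":-1,"y":1,"z":138,"rx":0,"ry":0,"rz":0,"fingers":1},{"x":-1,"y":1,"z":138,"rx":0,"ry":0,"rz":0,"fingers":1}]' --force 15

```text
time_s: 3.88
tool_pos: [0.4349, -0.1522, 0.0228]
tool_rot: [-180.0, -0.0, -0.0]
force: [-1.3, 1.7, 4.2]
grip_width: 0.0652
grasp_force: 15.3
```

drive_tool --moves '[{"x":0,"y":0,"z":-15,"rx":0,"ry":0,"rz":0,"fingers":1},{"x":0,"y":0,"z":-50,"rx":0,"ry":0,"rz":0,"fingers":1},{"x":0,"y":0,"z":-95,"rx":0,"ry":0,"rz":0,"fingers":1},{"x":0,"y":0,"z":-130,"rx":0,"ry":0,"rz":0,"fingers":1},{"x":25,"y":10,"z":-135,"rx":0,"ry":0,"rz":0,"fingers":1},{"x":65,"y":27,"z":-135,"rx":0,"ry":0,"rz":0,"fingers":1},{"x":105,"y":45,"z":-135,"rx":0,"ry":0,"rz":0,"fingers":1},{"x":135,"y":57,"z":-135,"rx":0,"ry":0,"rz":0,"fingers":1},{"x":144,"y":61,"z":-135,"rx":0,"ry":0,"rz":0,"fingers":1},{"x":144,"y":61,"z":-135,"rx":0,"ry":0,"rz":0,"fingers":1},{"x":144,"y":61,"z":-135,"rx":0,"ry":0,"rz":0,"fingers":1}]'

```text
time_s: 5.25
tool_pos: [0.5776, -0.2131, 0.1578]
tool_rot: [-179.9, 0.0, -0.0]
force: [-0.3, 0.1, -0.9]
grip_width: 0.0645
grasp_force: 15.3
```

```bash
python3 -c "
from h import *
go([.579,-.213,.109],[.579,-.213,.105])
c=cam('side'); save(c,'s1.png',(240,130,430,270),4)"
```

```text
at [ 0.5776 -0.2131  0.1578] [-1.7995e+02  2.0000e-02 -3.0000e-02] t 5.2
shift mm [ 1.4 -0.1 48.8] rot [-0.001  0.    -0.001]
shift mm [ 1.4 -0.1 52.8] rot [-0.001  0.    -0.001]
```

View pics/s1.png

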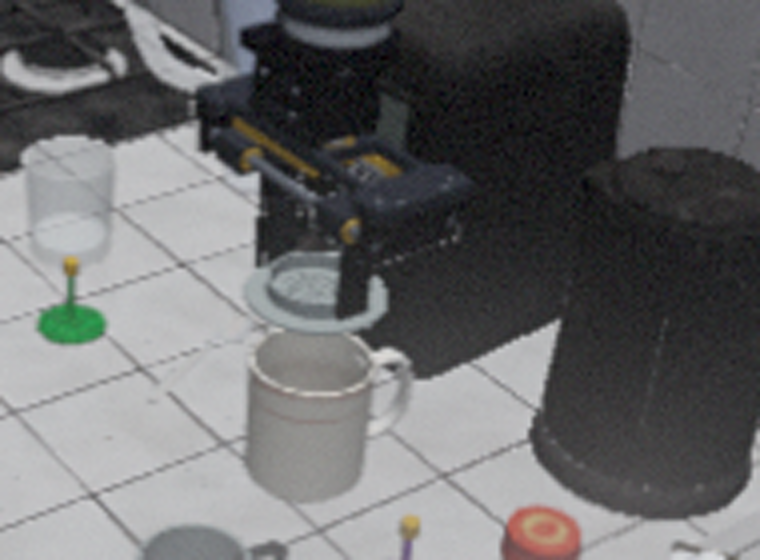

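Side view: the plate is level in the grip at crop (316,292), above the mug rim with its red line at (311,362). Descending gently.

drive_tool --moves '[{"x":2,"y":0,"z":20,"rx":0,"ry":0,"rz":0,"fingers":1},{"x":2,"y":0,"z":35,"rx":0,"ry":0,"rz":0,"fingers":1},{"x":2,"y":0,"z":41,"rx":0,"ry":0,"rz":0,"fingers":1},{"x":2,"y":0,"z":44,"rx":0,"ry":0,"rz":0,"fingers":1},{"x":2,"y":0,"z":46,"rx":0,"ry":0,"rz":0,"fingers":1},{"x":2,"y":0,"z":48,"rx":0,"ry":0,"rz":0,"fingers":1},{"x":2,"y":0,"z":49,"rx":0,"ry":0,"rz":0,"fingers":1},{"x":2,"y":0,"z":49,"rx":0,"ry":0,"rz":0,"fingers":1}]'

```text
time_s: 6.3
tool_pos: [0.5807, -0.2134, 0.1087]
tool_rot: [-180.0, -0.0, -0.0]
force: [1.2, 0.7, -0.3]
grip_width: 0.0647
grasp_force: 15.3
```

drive_tool --moves '[{"x":0,"y":0,"z":1.5,"rx":0,"ry":0,"rz":0,"fingers":1},{"x":0,"y":0,"z":1.5,"rx":0,"ry":0,"rz":0,"fingers":1},{"x":0,"y":0,"z":1.5,"rx":0,"ry":0,"rz":0,"fingers":-1},{"x":0,"y":0,"z":1.5,"rx":0,"ry":0,"rz":0,"fingers":-1},{"x":0,"y":0,"z":1.5,"rx":0,"ry":0,"rz":0,"fingers":-1},{"x":0,"y":0,"z":1.5,"rx":0,"ry":0,"rz":0,"fingers":-1},{"x":0,"y":0,"z":-15,"rx":0,"ry":0,"rz":0,"fingers":-1},{"x":0,"y":0,"z":-50,"rx":0,"ry":0,"rz":0,"fingers":-1},{"x":-50,"y":30,"z":-90,"rx":0,"ry":0,"rz":0,"fingers":-1},{"x":-110,"y":60,"z":-90,"rx":0,"ry":0,"rz":0,"fingers":-1},{"x":-155,"y":94,"z":-90,"rx":0,"ry":0,"rz":0,"fingers":-1},{"x":-156,"y":94,"z":-90,"rx":0,"ry":0,"rz":0,"fingers":-1},{"x":-156,"y":94,"z":-90,"rx":0,"ry":0,"rz":0,"fingers":-1}]'

```text
time_s: 7.92
tool_pos: [0.425, -0.3075, 0.1996]
tool_rot: [-180.0, -0.1, -0.1]
force: [1.2, 1.0, 0.1]
grip_width: 0.0874
grasp_force: 0.0
```

```bash
python3 -c "
from h import *
go([.423,-.307,.047])
c=cam('side'); save(c,'s2.png',(240,130,430,300),3.5)
f=circ(c,(240+314/4,130+340/4),.095,.047); print(f)
t=cam('top')
u=proj(t,[.579,-.213,.095]);print(u); save(t,'t2.png',(270,140,400,280),4)
print(circ(t,u,.095,.047))"
```

```text
at [ 0.425  -0.3075  0.1996] [-1.7997e+02 -1.4000e-01 -8.0000e-02] t 7.9
shift mm [ -2.4  -0.4 152.6] rot [-0.001 -0.003 -0.001]
(array([ 0.58402779, -0.19595431,  0.04871215]), 63, np.float64(0.0018248028030607086))
[308.39240668 175.5855613 ]
(array([ 0.58292207, -0.21559626,  0.04824976]), 112, np.float64(0.0010787934133329666))
```

View pics/t2.png

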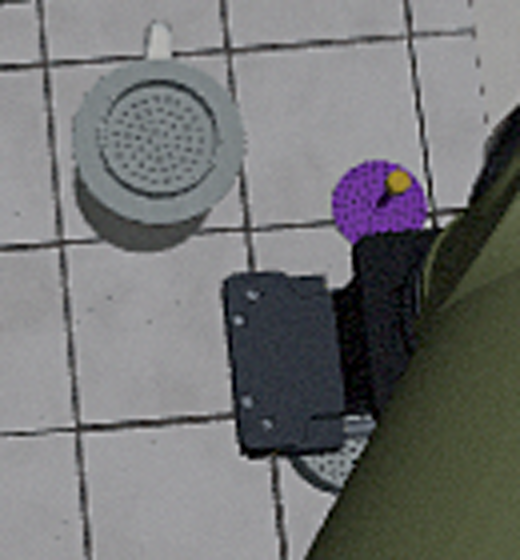

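View pics/s2.png

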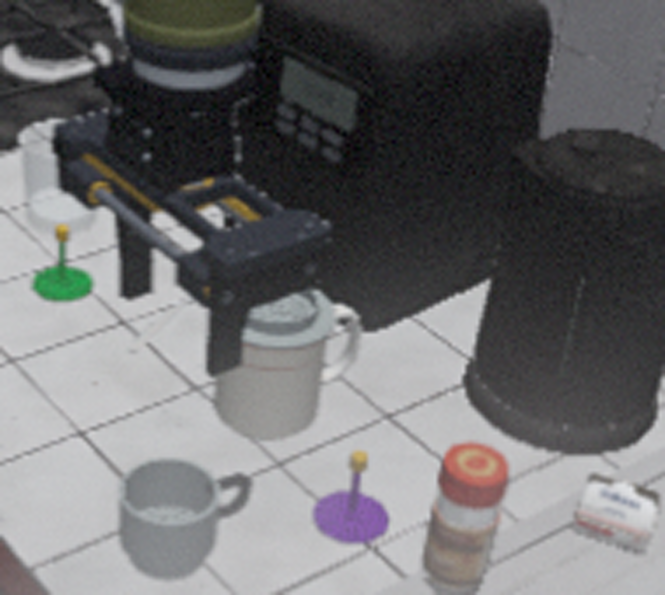

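The plate sits level on the mug at t2 (160,139) with its collar at (158,138). The cup stands free below the gripper. Next I'll pin down the cup and plate centres.

```bash
python3 -c "
from h import *
t=cam('top'); s=cam('side')
print('plate disc',plane(t,310,174.9,.095),'collar',plane(t,270+158/4,140+138/4,.107))
print('collar side',plane(s,240+283/3.5,130+311/3.5,.107))
print('cup top',plane(t,100+643.5/2.5,145+254.5/2.5,.06),'cup side',plane(s,240+168.5/3.5,130+481/3.5,.06))
u=np.array([240+168.5/3.5,130+481/3.5])
for r in (.035,.034,.0315): print(circ(s,u,.06,r,.003))
"
```

```text
plate disc [ 0.58024407 -0.21660957  0.095     ] collar [ 0.57784403 -0.21430566  0.107     ]
collar side [ 0.57566978 -0.23314986  0.107     ]
cup top [ 0.42073117 -0.30687016  0.06      ] cup side [ 0.42756521 -0.30370675  0.06      ]
(array([ 0.42766424, -0.30363047,  0.0337675 ]), 33, np.float64(0.0006022467443500615))
(array([ 0.4260345 , -0.3062698 ,  0.03242173]), 50, np.float64(0.00042341888474739173))
(array([ 0.42358493, -0.30831633,  0.03073084]), 82, np.float64(0.0005419346972372029))
```

drive_tool --moves '[{"x":-1,"y":-1,"z":40,"rx":0,"ry":0,"rz":0,"fingers":-1},{"x":-1,"y":-1,"z":85,"rx":0,"ry":0,"rz":0,"fingers":-1},{"x":-1,"y":-1,"z":115,"rx":0,"ry":0,"rz":0,"fingers":-1},{"x":-1,"y":-1,"z":132,"rx":0,"ry":0,"rz":0,"fingers":-1},{"x":-1,"y":-1,"z":144,"rx":0,"ry":0,"rz":0,"fingers":-1},{"x":-1,"y":-1,"z":152,"rx":0,"ry":0,"rz":0,"fingers":-1},{"x":-1,"y":-1,"z":152,"rx":0,"ry":0,"rz":0,"fingers":-1}]'

```text
time_s: 9.0
tool_pos: [0.4238, -0.3064, 0.0466]
tool_rot: [180.0, -0.0, -0.0]
force: [0.7, -1.0, 0.2]
grip_width: 0.0868
grasp_force: 0.0
```

drive_tool --moves '[{"x":0,"y":0,"z":0,"rx":0,"ry":0,"rz":0,"fingers":1},{"x":0,"y":0,"z":0,"rx":0,"ry":0,"rz":0,"fingers":1},{"x":0,"y":0,"z":0,"rx":0,"ry":0,"rz":0,"fingers":1},{"x":0,"y":0,"z":0,"rx":0,"ry":0,"rz":0,"fingers":1},{"x":0,"y":0,"z":0,"rx":0,"ry":0,"rz":0,"fingers":1}]' --force 18

```text
time_s: 9.62
tool_pos: [0.424, -0.3067, 0.0471]
tool_rot: [180.0, -0.1, -0.0]
force: [-0.2, -0.4, 5.3]
grip_width: 0.0683
grasp_force: 18.0
```

drive_tool --moves '[{"x":0,"y":0,"z":-15,"rx":0,"ry":0,"rz":0,"fingers":1},{"x":0,"y":0,"z":-50,"rx":0,"ry":0,"rz":0,"fingers":1},{"x":0,"y":0,"z":-95,"rx":0,"ry":0,"rz":0,"fingers":1},{"x":0,"y":0,"z":-135,"rx":0,"ry":0,"rz":0,"fingers":1},{"x":15,"y":-9,"z":-140,"rx":0,"ry":0,"rz":0,"fingers":1},{"x":50,"y":-30,"z":-140,"rx":0,"ry":0,"rz":0,"fingers":1},{"x":90,"y":-53,"z":-140,"rx":0,"ry":0,"rz":0,"fingers":1},{"x":125,"y":-74,"z":-140,"rx":0,"ry":0,"rz":0,"fingers":1},{"x":148,"y":-87,"z":-140,"rx":0,"ry":0,"rz":0,"fingers":1},{"x":156,"y":-92,"z":-140,"rx":0,"ry":0,"rz":0,"fingers":1},{"x":156,"y":-92,"z":-140,"rx":0,"ry":0,"rz":0,"fingers":1},{"x":156,"y":-92,"z":-140,"rx":0,"ry":0,"rz":0,"fingers":1}]'

```text
time_s: 11.12
tool_pos: [0.5784, -0.2156, 0.1865]
tool_rot: [180.0, 0.0, -0.1]
force: [0.2, 0.6, -1.2]
grip_width: 0.0682
grasp_force: 18.0
```

```bash
python3 -c "
from h import *
go([.58,-.2145,.154])
c=cam('side'); save(c,'s3.png',(265,145,375,250),5.5)
s=c; t=cam('top'); save(t,'t3.png',(250,110,370,220),5)
"
```

```text
at [ 0.5784 -0.2156  0.1865] [ 1.8e+02  4.0e-02 -1.3e-01] t 11.1
shift mm [ 1.7 -1.1 32.5] rot [ 0.     0.001 -0.002]
```

View pics/s3.png

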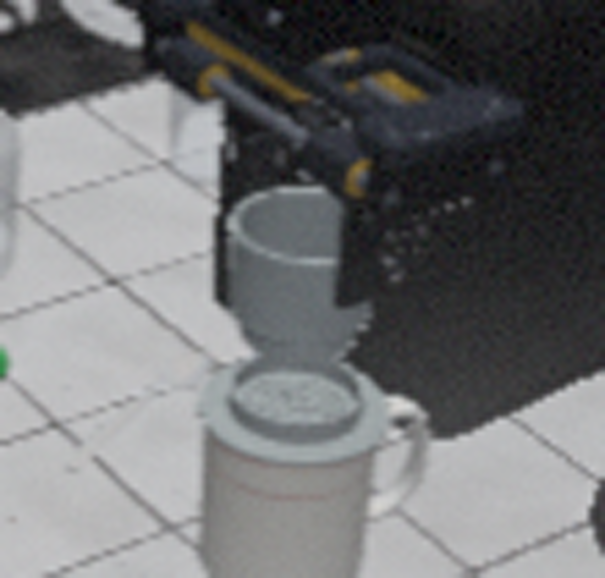

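```bash
python3 -c "
from h import *
s=cam('side'); t=cam('top')
def ext(c,x,y,z,r):
    a=np.linspace(0,6.283,200); q=np.array([proj(c,[x+r*np.cos(k),y+r*np.sin(k),z]) for k in a]); return q[:,0].min(),q[:,0].max(),q[:,1].min(),q[:,1].max()
f=lambda e:[round(v,1) for v in ((e[0]-265)*5.5,(e[1]-265)*5.5,(e[2]-145)*5.5,(e[3]-145)*5.5)]
print('rim pred',f(ext(s,.5784,-.2156,.1995,.035)),'foot',f(ext(s,.5784,-.2156,.1394,.0275)))
print('collar pred outer at .58,-.2145',f(ext(s,.58,-.2145,.107,.033)),'disc',f(ext(s,.58,-.2145,.095,.047)))
print('collar from side',plane(s,265+296/5.5,145+396/5.5,.107))
print('collar circ',circ(s,(265+296/5.5,145+396/5.5),.107,.033,.002))
"
```

```text
rim pred [np.float64(227.4), np.float64(380.2), np.float64(182.3), np.float64(258.4)] foot [np.float64(236.1), np.float64(352.6), np.float64(299.2), np.float64(361.9)]
collar pred outer at .58,-.2145 [np.float64(222.1), np.float64(359.4), np.float64(347.4), np.float64(424.1)] disc [np.float64(191.8), np.float64(386.2), np.float64(352.3), np.float64(462.3)]
collar from side [ 0.57634095 -0.22349381  0.107     ]
collar circ (array([ 0.57377816, -0.22415882,  0.03368873]), 72, np.float64(0.0003561935795363645))
```

View pics/t3.png

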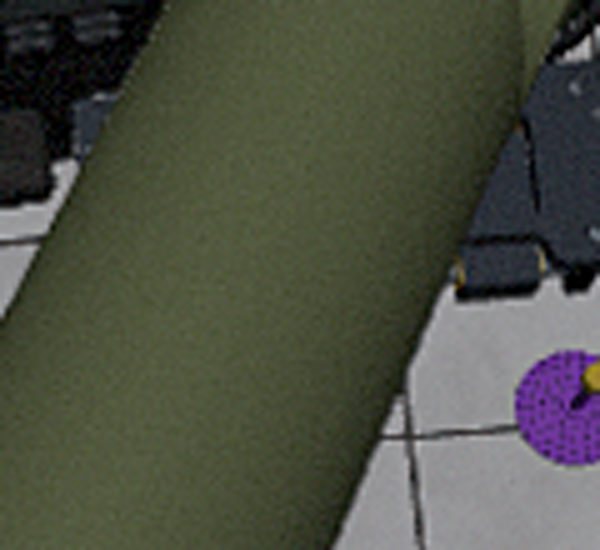

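Top view: the arm hides the scene. Side view: the cup hangs level with its rim's left edge at crop 230, and the collar spans about 228–362. Cup and plate show the same camera bias, so they're aligned to within about 1 mm. Lowering.

drive_tool --moves '[{"x":2,"y":-1,"z":12,"rx":0,"ry":0,"rz":0,"fingers":1},{"x":2,"y":-1,"z":24,"rx":0,"ry":0,"rz":0,"fingers":1},{"x":2,"y":-1,"z":29,"rx":0,"ry":0,"rz":0,"fingers":1},{"x":2,"y":-1,"z":31,"rx":0,"ry":0,"rz":0,"fingers":1},{"x":2,"y":-1,"z":33,"rx":0,"ry":0,"rz":0,"fingers":1},{"x":2,"y":-1,"z":35,"rx":0,"ry":0,"rz":0,"fingers":1},{"x":2,"y":-1,"z":35,"rx":0,"ry":0,"rz":0,"fingers":1}]'

```text
time_s: 12.2
tool_pos: [0.5817, -0.2134, 0.1516]
tool_rot: [-180.0, -0.0, -0.0]
force: [0.5, -0.2, -1.3]
grip_width: 0.068
grasp_force: 18.0
```

drive_tool --moves '[{"x":-0.5,"y":1,"z":2,"rx":0,"ry":0,"rz":0,"fingers":1},{"x":-0.5,"y":1,"z":4,"rx":0,"ry":0,"rz":0,"fingers":1},{"x":-0.5,"y":1,"z":6,"rx":0,"ry":0,"rz":0,"fingers":1},{"x":-0.5,"y":1,"z":8,"rx":0,"ry":0,"rz":0,"fingers":1},{"x":-0.5,"y":1,"z":9,"rx":0,"ry":0,"rz":0,"fingers":1},{"x":-0.5,"y":1,"z":9,"rx":0,"ry":0,"rz":0,"fingers":1}]'

```text
time_s: 12.95
tool_pos: [0.5812, -0.2143, 0.1426]
tool_rot: [-180.0, -0.0, -0.0]
force: [-0.6, 0.4, -0.2]
grip_width: 0.068
grasp_force: 18.0
```

drive_tool --moves '[{"x":0,"y":0,"z":0.5,"rx":0,"ry":0,"rz":0,"fingers":1},{"x":0,"y":0,"z":0.5,"rx":0,"ry":0,"rz":0,"fingers":-1},{"x":0,"y":0,"z":0.5,"rx":0,"ry":0,"rz":0,"fingers":-1},{"x":0,"y":0,"z":0.5,"rx":0,"ry":0,"rz":0,"fingers":-1},{"x":0,"y":0,"z":0.5,"rx":0,"ry":0,"rz":0,"fingers":-1},{"x":0,"y":0,"z":-15,"rx":0,"ry":0,"rz":0,"fingers":-1},{"x":0,"y":0,"z":-50,"rx":0,"ry":0,"rz":0,"fingers":-1},{"x":0,"y":0,"z":-85,"rx":0,"ry":0,"rz":0,"fingers":-1},{"x":-20,"y":-31,"z":-85,"rx":0,"ry":0,"rz":0,"fingers":-1},{"x":-50,"y":-78,"z":-85,"rx":0,"ry":0,"rz":0,"fingers":-1},{"x":-85,"y":-130,"z":-80,"rx":0,"ry":0,"rz":0,"fingers":-1},{"x":-120,"y":-185,"z":-50,"rx":0,"ry":0,"rz":0,"fingers":-0.3},{"x":-145,"y":-224,"z":-20,"rx":0,"ry":0,"rz":0,"fingers":-0.3},{"x":-153,"y":-236,"z":0,"rx":0,"ry":0,"rz":0,"fingers":-0.3},{"x":-153,"y":-236,"z":0,"rx":0,"ry":0,"rz":0,"fingers":-0.3},{"x":-153,"y":-236,"z":0,"rx":0,"ry":0,"rz":0,"fingers":-0.3}]'

```text
time_s: 14.95
tool_pos: [0.4298, 0.0206, 0.1442]
tool_rot: [-180.0, -0.2, -0.1]
force: [0.2, -0.0, 0.5]
grip_width: 0.0574
grasp_force: 0.0
```

```bash
python3 -c "
from h import *
go([.4285,.0215,.057])
s=cam('side'); t=cam('top'); save(s,'s4.png',(200,140,360,260),5);save(t,'t4.png',(180,130,350,280),4.5)
print(circ(t,proj(t,[.581,-.2145,.155]),.155,.035,.004))
print(circ(s,proj(s,[.583,-.2165,.155]),.155,.035,.004))
print(circ(s,proj(s,[.583,-.2165,.155]),.155,.0315,.002))
"
```

```text
at [0.4298 0.0206 0.1442] [-1.7998e+02 -1.6000e-01 -1.1000e-01] t 14.9
shift mm [-1.5 -0.8 87.1] rot [-0.    -0.003 -0.002]
(array([ 0.57764263, -0.2147141 ,  0.03274994]), 114, np.float64(0.00041235664996433496))
(array([ 0.57935701, -0.21635245,  0.03689228]), 90, np.float64(0.0008671797505705146))
(array([ 0.58364449, -0.21723121,  0.03244532]), 52, np.float64(0.00024809782572663905))
```

View pics/s4.png

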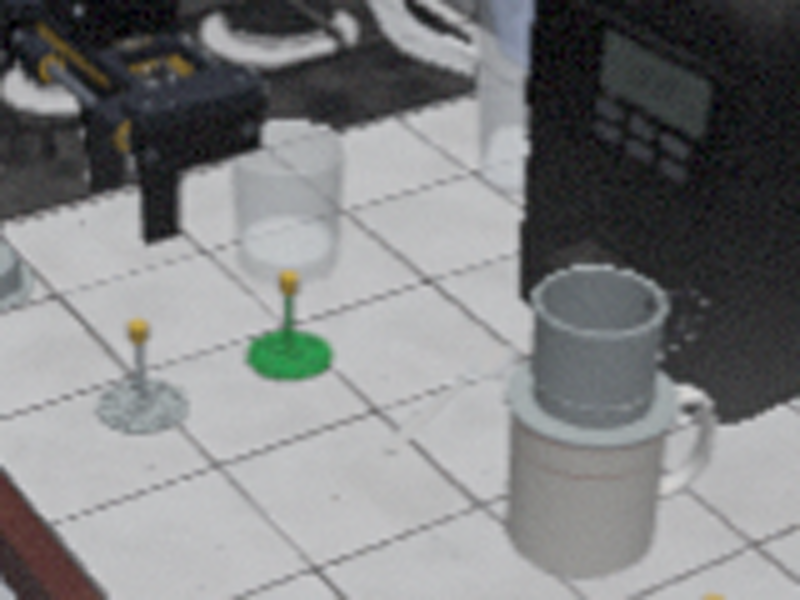

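View pics/t4.png

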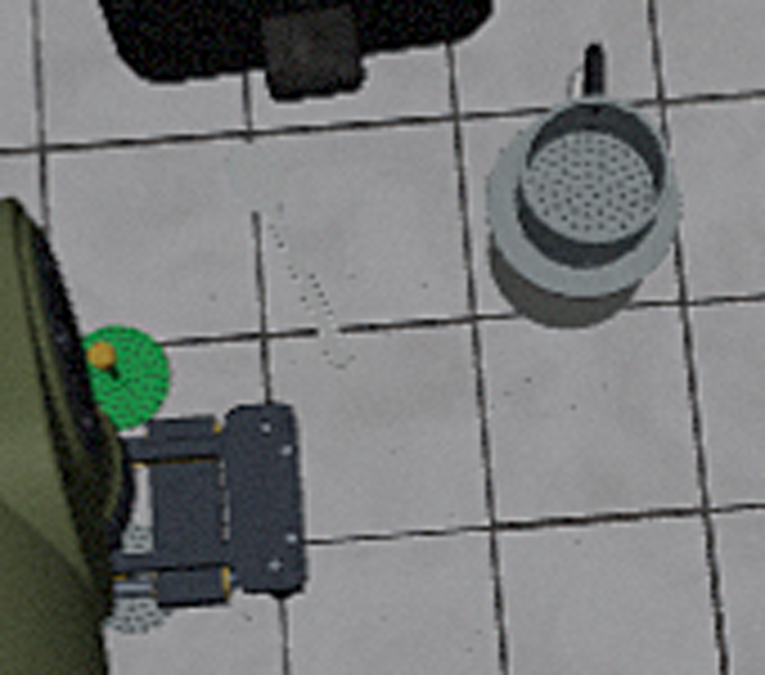

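Side view: the cup stands level in the collar, rim centre at crop (599,302). The press button is at (139,331). Next I'll work out both positions.

```bash
python3 -c "
from h import *
t=cam('top'); s=cam('side')
def tri(a,b):
    (o1,d1),(o2,d2)=ray(t,*a),ray(s,*b)
    k=np.linalg.lstsq(np.c_[d1,-d2],o2-o1,rcond=None)[0]; return (o1+d1*k[0]).round(4),(o2+d2*k[1]).round(4)
hs=cv2.cvtColor(s['image'],cv2.COLOR_RGB2HSV); m=cv2.inRange(hs,(15,110,70),(32,255,255))[180:225,215:240]
v,u=np.nonzero(m); ub=np.array([u.mean()+215,v.mean()+180]); print(ub,len(u))
print('button',tri((206.4,255.8),ub),'side@.0545',plane(s,*ub,.0545),'top',plane(t,206.4,255.8,.058))
print('press disc side',plane(s,200+142/5,140+405/5,.003))
print('cup side',plane(s,319.3,199.8,.155),plane(s,319.9,200.4,.155))
print('cup floor top',plane(t,180+590/4.5,130+186/4.5,.112))
"
```

```text
[227.08333333 205.58333333] 12
button (array([0.4283, 0.0206, 0.0571]), array([0.4291, 0.0202, 0.0571])) side@.0545 [0.43083971 0.02398073 0.0545    ] top [0.42820709 0.02044276 0.058     ]
press disc side [0.4297122  0.01838088 0.003     ]
cup side [ 0.57941444 -0.21575388  0.155     ] [ 0.57896166 -0.21888782  0.155     ]
cup floor top [ 0.58310532 -0.21785161  0.112     ]
```

drive_tool --moves '[{"x":-1,"y":0,"z":35,"rx":0,"ry":0.003,"rz":0,"fingers":-0.3},{"x":-1,"y":0,"z":65,"rx":0,"ry":0.003,"rz":0,"fingers":-0.3},{"x":-1,"y":0,"z":80,"rx":0,"ry":0.003,"rz":0,"fingers":-0.3},{"x":-1,"y":0,"z":86.5,"rx":0,"ry":0.003,"rz":0,"fingers":-0.3},{"x":-1,"y":0,"z":86.5,"rx":0,"ry":0.003,"rz":0,"fingers":-0.3},{"x":-1,"y":0,"z":86.5,"rx":0,"ry":0.003,"rz":0,"fingers":1},{"x":-1,"y":0,"z":86.5,"rx":0,"ry":0.003,"rz":0,"fingers":1},{"x":-1,"y":0,"z":86.5,"rx":0,"ry":0.003,"rz":0,"fingers":1},{"x":-1,"y":0,"z":86.5,"rx":0,"ry":0.003,"rz":0,"fingers":1},{"x":-1,"y":0,"z":86.5,"rx":0,"ry":0.003,"rz":0,"fingers":1},{"x":-1,"y":0,"z":86.5,"rx":0,"ry":0.003,"rz":0,"fingers":1}]' --force 12

```text
time_s: 16.52
tool_pos: [0.4271, 0.0217, 0.056]
tool_rot: [-180.0, -0.2, -0.0]
force: [0.7, -0.6, 0.2]
grip_width: 0.0121
grasp_force: 12.0
```

drive_tool --moves '[{"x":0,"y":0,"z":-20,"rx":0,"ry":0,"rz":0,"fingers":1},{"x":0,"y":0,"z":-65,"rx":0,"ry":0,"rz":0,"fingers":1},{"x":0,"y":0,"z":-115,"rx":0,"ry":0,"rz":0,"fingers":1},{"x":0,"y":5,"z":-160,"rx":0,"ry":0,"rz":0,"fingers":1},{"x":15,"y":25,"z":-190,"rx":0,"ry":0,"rz":0,"fingers":1},{"x":40,"y":62,"z":-190,"rx":0,"ry":0,"rz":0,"fingers":1},{"x":70,"y":108,"z":-190,"rx":0,"ry":0,"rz":0,"fingers":1},{"x":100,"y":154,"z":-190,"rx":0,"ry":0,"rz":0,"fingers":1},{"x":130,"y":200,"z":-190,"rx":0,"ry":0,"rz":0,"fingers":1},{"x":147,"y":227,"z":-190,"rx":0,"ry":0,"rz":0,"fingers":1},{"x":153,"y":236,"z":-190,"rx":0,"ry":0,"rz":0,"fingers":1},{"x":153,"y":236,"z":-190,"rx":0,"ry":0,"rz":0,"fingers":1},{"x":153,"y":236,"z":-190,"rx":0,"ry":0,"rz":0,"fingers":1}]'

```text
time_s: 18.15
tool_pos: [0.5793, -0.2127, 0.2465]
tool_rot: [-179.9, -0.2, 0.1]
force: [-0.2, 0.1, -0.5]
grip_width: 0.0123
grasp_force: 12.0
```

```bash
python3 -c "
from h import *
go([.5805,-.2148,.22])
s=cam('side'); save(s,'s5.png',(275,130,385,235),5.5)
z=.246-.056
for r,zz,p in ((.028,.19,(.5805,-.2148)),(.035,.155,(.5805,-.2148))):
    a=np.linspace(0,6.283,200); q=(np.array([proj(s,[p[0]+r*np.cos(k),p[1]+r*np.sin(k),zz]) for k in a])-[275,130])*5.5; print(q.min(0),q.max(0))
"
```

```text
at [ 0.5793 -0.2127  0.2465] [-1.7991e+02 -1.7000e-01  9.0000e-02] t 18.1
shift mm [ 1.1  2.1 26.5] rot [-0.002 -0.003  0.002]
[189.08606823 287.89819613] [310.52964674 349.10077443]
[169.71100926 344.06448781] [318.88083455 422.77340309]
```

View pics/s5.png

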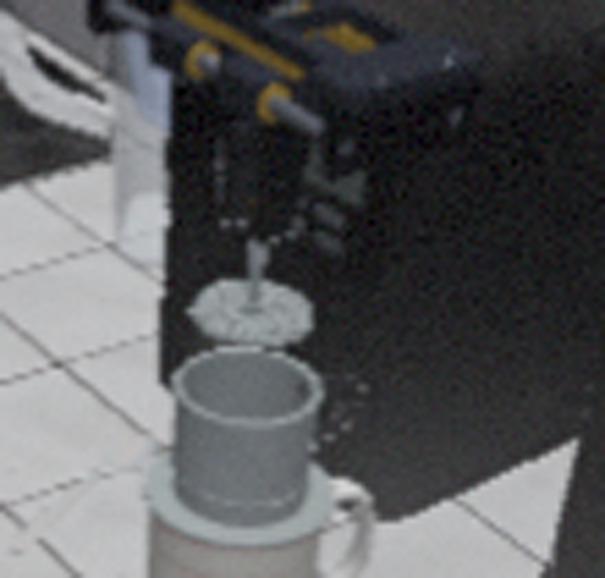

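The press hangs level at crop (253,313) over the cup rim (248,385), aligned to about 1 mm. Lowering with a small y trim.

drive_tool --moves '[{"x":0,"y":1.4,"z":15,"rx":0,"ry":0.003,"rz":0,"fingers":1},{"x":0,"y":1.4,"z":28,"rx":0,"ry":0.003,"rz":0,"fingers":1},{"x":0,"y":1.4,"z":33,"rx":0,"ry":0.003,"rz":0,"fingers":1},{"x":0,"y":1.4,"z":35,"rx":0,"ry":0.003,"rz":0,"fingers":1},{"x":0,"y":1.4,"z":37,"rx":0,"ry":0.003,"rz":0,"fingers":1},{"x":0,"y":1.4,"z":39,"rx":0,"ry":0.003,"rz":0,"fingers":1},{"x":0,"y":1.4,"z":41,"rx":0,"ry":0.003,"rz":0,"fingers":1},{"x":0,"y":1.4,"z":41,"rx":0,"ry":0.003,"rz":0,"fingers":1}]'

```text
time_s: 19.2
tool_pos: [0.5797, -0.2158, 0.2054]
tool_rot: [-180.0, -0.3, -0.0]
force: [0.1, 0.1, -0.4]
grip_width: 0.0126
grasp_force: 12.0
```

drive_tool --moves '[{"x":0,"y":-0.6,"z":5,"rx":0,"ry":0,"rz":0,"fingers":1},{"x":0,"y":-0.6,"z":11,"rx":0,"ry":0,"rz":0,"fingers":1},{"x":0,"y":-0.6,"z":17,"rx":0,"ry":0,"rz":0,"fingers":1},{"x":0,"y":-0.6,"z":23,"rx":0,"ry":0,"rz":0,"fingers":1},{"x":0,"y":-0.6,"z":28,"rx":0,"ry":0,"rz":0,"fingers":1},{"x":0,"y":-0.6,"z":32,"rx":0,"ry":0,"rz":0,"fingers":1},{"x":0,"y":-0.6,"z":34,"rx":0,"ry":0,"rz":0,"fingers":1},{"x":0,"y":-0.6,"z":36,"rx":0,"ry":0,"rz":0,"fingers":1},{"x":0,"y":-0.6,"z":36,"rx":0,"ry":0,"rz":0,"fingers":1}]'

```text
time_s: 20.32
tool_pos: [0.58, -0.2151, 0.1695]
tool_rot: [-180.0, -0.4, -0.0]
force: [0.5, 0.5, -0.9]
grip_width: 0.0123
grasp_force: 12.0
```

drive_tool --moves '[{"x":0,"y":0,"z":1,"rx":0,"ry":0,"rz":0,"fingers":1},{"x":0,"y":0,"z":1.5,"rx":0,"ry":0,"rz":0,"fingers":1},{"x":0,"y":0,"z":1.5,"rx":0,"ry":0,"rz":0,"fingers":1}]'

```text
time_s: 20.7
tool_pos: [0.5801, -0.2152, 0.1682]
tool_rot: [-180.0, -0.4, -0.0]
force: [0.2, -0.5, -0.3]
grip_width: 0.0124
grasp_force: 12.0
```

drive_tool --moves '[{"x":0,"y":0,"z":0.5,"rx":0,"ry":0,"rz":0,"fingers":1},{"x":0,"y":0,"z":0.5,"rx":0,"ry":0,"rz":0,"fingers":-0.4},{"x":0,"y":0,"z":0.5,"rx":0,"ry":0,"rz":0,"fingers":-0.4},{"x":0,"y":0,"z":0.5,"rx":0,"ry":0,"rz":0,"fingers":-0.4},{"x":0,"y":0,"z":0.5,"rx":0,"ry":0,"rz":0,"fingers":-0.4},{"x":0,"y":0,"z":-15,"rx":0,"ry":0,"rz":0,"fingers":-0.4},{"x":0,"y":0,"z":-50,"rx":0,"ry":0,"rz":0,"fingers":-0.4},{"x":-15,"y":-34,"z":-70,"rx":0,"ry":0,"rz":0,"fingers":-0.4},{"x":-33,"y":-75,"z":-70,"rx":0,"ry":0,"rz":0,"fingers":-0.4},{"x":-55,"y":-125,"z":-70,"rx":0,"ry":0,"rz":0,"fingers":-0.4},{"x":-77,"y":-175,"z":-70,"rx":0,"ry":0,"rz":0,"fingers":-0.4},{"x":-100,"y":-225,"z":-70,"rx":0,"ry":0,"rz":0,"fingers":-0.4},{"x":-122,"y":-275,"z":-60,"rx":0,"ry":0,"rz":0,"fingers":-0.4},{"x":-144,"y":-325,"z":-40,"rx":0,"ry":0,"rz":0,"fingers":-0.4},{"x":-166,"y":-375,"z":-10,"rx":0,"ry":0,"rz":0,"fingers":-0.4},{"x":-180,"y":-405,"z":20,"rx":0,"ry":0,"rz":0,"fingers":-0.4},{"x":-182,"y":-411,"z":20,"rx":0,"ry":0,"rz":0,"fingers":-0.4},{"x":-182,"y":-411,"z":20,"rx":0,"ry":0,"rz":0,"fingers":-0.4},{"x":-182,"y":-411,"z":20,"rx":0,"ry":0,"rz":0,"fingers":-0.4}]'

```text
time_s: 23.08
tool_pos: [0.3998, 0.195, 0.1485]
tool_rot: [-179.9, -0.5, -0.2]
force: [0.3, 0.1, 1.0]
grip_width: 0.0608
grasp_force: 0.0
```

```bash
python3 -c "
from h import *
s=cam('side'); t=cam('top'); 
a=cv2.resize(s['image'][140:240,290:370],None,fx=5,fy=5,interpolation=2); b=cv2.resize(s['image'][150:220,165:225],None,fx=6,fy=6,interpolation=2)
im=np.zeros((500,760,3),np.uint8); im[:,:400]=a; im[:420,400:760]=b; cv2.imwrite('pics/s6.png',im[:,:,::-1])
go([.398,.195,.049])
print('lid z.008 from c1',plane(t,132.2,279.2,.008),'knob',plane(t,127.6,277.8,.042))
"
```

```text
at [0.3994 0.1951 0.148 ] [-1.7993e+02 -4.3000e-01 -1.5000e-01] t 23.2
shift mm [-2.1  0.2 99. ] rot [-0.001 -0.008 -0.003]
lid z.008 from c1 [0.39585666 0.19416844 0.008     ] knob [0.39681236 0.19431822 0.042     ]
```

View pics/s6.png

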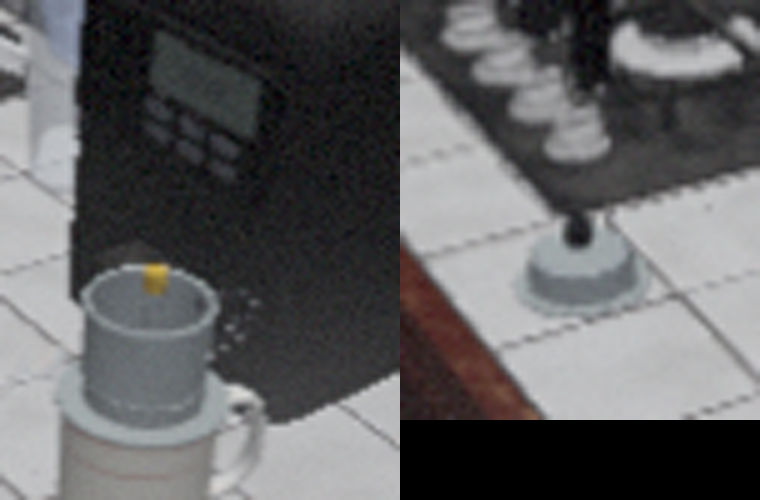

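The press is down in the cup, with its button upright at (156,278) just above the rim. The lid's knob is at (577,231). Gripping the lid.

drive_tool --moves '[{"x":-2.5,"y":0.5,"z":40,"rx":0,"ry":-0.008,"rz":0,"fingers":-0.4},{"x":-2.5,"y":0.5,"z":75,"rx":0,"ry":-0.008,"rz":0,"fingers":-0.4},{"x":-2.5,"y":0.5,"z":93,"rx":0,"ry":-0.008,"rz":0,"fingers":-0.4},{"x":-2.5,"y":0.5,"z":102,"rx":0,"ry":-0.008,"rz":0,"fingers":-0.4},{"x":-2.5,"y":0.5,"z":105,"rx":0,"ry":-0.008,"rz":0,"fingers":-0.4},{"x":-2.5,"y":0.5,"z":105,"rx":0,"ry":-0.008,"rz":0,"fingers":-0.4}]'

```text
time_s: 23.92
tool_pos: [0.3969, 0.1955, 0.0426]
tool_rot: [-180.0, 0.1, -0.0]
force: [0.2, -0.3, -0.0]
grip_width: 0.0608
grasp_force: 0.0
```

```bash
python3 -c "
from h import *
go([.397,.1945,.042])
o=sensors.get_obs(); print(o['qpos'].round(1))
s=cam('side');print('knob side',plane(s,194.5,188.5,.038))
b=cv2.resize(s['image'][140:220,165:245],None,fx=7,fy=7,interpolation=2); cv2.imwrite('pics/s7.png',b[:,:,::-1])"
```

```text
at [0.3969 0.1955 0.0426] [-1.7996e+02  6.0000e-02 -3.0000e-02] t 23.9
shift mm [0.1 1.  0.6] rot [-0.001  0.001 -0.   ]
[ -54.5    4.    25.8  124.1   -2.3   52.4 -117.5]
knob side [0.39793976 0.19285499 0.038     ]
```

View pics/s7.png

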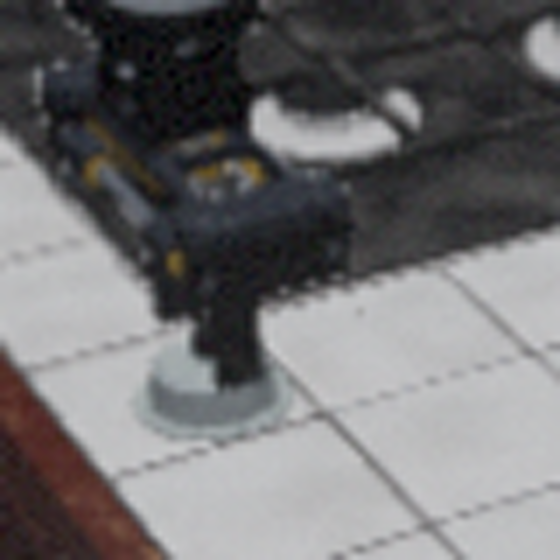

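The fingers straddle the lid's knob above the dome. Closing and lifting.

drive_tool --moves '[{"x":0,"y":1,"z":0,"rx":0,"ry":0,"rz":0,"fingers":1},{"x":0,"y":1,"z":0,"rx":0,"ry":0,"rz":0,"fingers":1},{"x":0,"y":1,"z":0,"rx":0,"ry":0,"rz":0,"fingers":1},{"x":0,"y":1,"z":0,"rx":0,"ry":0,"rz":0,"fingers":1},{"x":0,"y":1,"z":0,"rx":0,"ry":0,"rz":0,"fingers":1},{"x":0,"y":1,"z":0,"rx":0,"ry":0,"rz":0,"fingers":1}]' --force 12

```text
time_s: 24.72
tool_pos: [0.3963, 0.1945, 0.0419]
tool_rot: [-180.0, 0.1, -0.0]
force: [-0.6, 0.5, 0.8]
grip_width: 0.0162
grasp_force: 12.0
```

drive_tool --moves '[{"x":0,"y":0,"z":-15,"rx":0,"ry":0,"rz":0,"fingers":1},{"x":0,"y":0,"z":-55,"rx":0,"ry":0,"rz":0,"fingers":1},{"x":0,"y":0,"z":-105,"rx":0,"ry":0,"rz":0,"fingers":1},{"x":5,"y":10,"z":-155,"rx":0,"ry":0,"rz":0,"fingers":1},{"x":18,"y":40,"z":-195,"rx":0,"ry":0,"rz":0,"fingers":1},{"x":38,"y":85,"z":-210,"rx":0,"ry":0,"rz":0,"fingers":1},{"x":60,"y":135,"z":-210,"rx":0,"ry":0,"rz":0,"fingers":1},{"x":83,"y":185,"z":-210,"rx":0,"ry":0,"rz":0,"fingers":1},{"x":105,"y":235,"z":-210,"rx":0,"ry":0,"rz":0,"fingers":1},{"x":128,"y":285,"z":-210,"rx":0,"ry":0,"rz":0,"fingers":1},{"x":150,"y":335,"z":-210,"rx":0,"ry":0,"rz":0,"fingers":1},{"x":170,"y":378,"z":-210,"rx":0,"ry":0,"rz":0,"fingers":1},{"x":181,"y":402,"z":-210,"rx":0,"ry":0,"rz":0,"fingers":1},{"x":184,"y":409,"z":-210,"rx":0,"ry":0,"rz":0,"fingers":1},{"x":184,"y":409,"z":-210,"rx":0,"ry":0,"rz":0,"fingers":1},{"x":184,"y":409,"z":-210,"rx":0,"ry":0,"rz":0,"fingers":1},{"x":184,"y":409,"z":-210,"rx":0,"ry":0,"rz":0,"fingers":1}]'

```text
time_s: 26.85
tool_pos: [0.5807, -0.2132, 0.2518]
tool_rot: [-179.9, 0.1, 0.1]
force: [-0.2, 0.1, -0.4]
grip_width: 0.0162
grasp_force: 12.0
```

```bash
python3 -c "
from h import *
go([.5805,-.2148,.196])
p=sensors.get_obs()['tool_pos']; s=cam('side'); save(s,'s8.png',(275,120,385,225),5.5)
for n,r,zz,c in (('flange top',.0375,p[2]-.0419+.008,p),('flange bot',.0375,p[2]-.0419+.005,p),('plug',.029,p[2]-.0419,p),('cup',.035,.155,(.5805,-.2148))):
    a=np.linspace(0,6.283,200); q=(np.array([proj(s,[c[0]+r*np.cos(k),c[1]+r*np.sin(k),zz]) for k in a])-[275,120])*5.5; print(n,q.min(0).round(1),q.max(0).round(1))
"
```

```text
at [ 0.5807 -0.2132  0.2518] [-1.7993e+02  8.0000e-02  1.0000e-01] t 26.9
shift mm [-0.1  1.6 55.8] rot [-0.001  0.001  0.002]
flange top [170.1 279.5] [335.  359.3]
flange bot [169.8 285.2] [334.3 365.2]
plug [187.8 303.2] [314.7 365.3]
cup [169.7 399.1] [318.9 477.8]
```

View pics/s8.png

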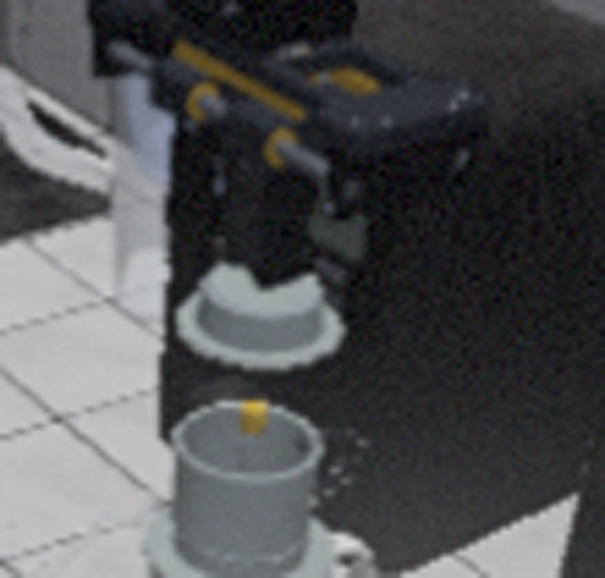

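```bash
python3 -c "
from h import *
import h
s=cam('side'); p=sensors.get_obs()['tool_pos']
from scipy.optimize import least_squares
def edge(z,r,uv,band,a0,a1):
    # outermost strong edge on angles facing the camera; radius fixed
    g=cv2.GaussianBlur(s['image'],(0,0),.7).astype(np.float32); ctr=plane(s,*uv,z)[:2]
    for it in range(5):
        P=[];rr=np.arange(r-band,r+band,.0003)
        for a in np.linspace(np.radians(a0),np.radians(a1),100):
            q=np.array([proj(s,[ctr[0]+k*np.cos(a),ctr[1]+k*np.sin(a),z]) for k in rr],np.float32)
            v=cv2.remap(g,q[:,0][None],q[:,1][None],1)[0]; d=np.linalg.norm(v[5:]-v[:-5],axis=1); i=d.argmax()
            P.append(ctr+(rr[i]+.00075)*np.array([np.cos(a),np.sin(a)]))
        P=np.array(P); f=least_squares(lambda c:np.hypot(*(P-c).T)-r,ctr,loss='soft_l1',f_scale=.0005); ctr=f.x
    return ctr.round(4),np.median(abs(f.fun)).round(5)
# camera sits toward (-.55,-.83): facing angle ~ -124
for b in (.003,.005): 
  print('lid',edge(p[2]-.0419+.005,.0375,(275+261/5.5,120+324/5.5),b,-210,-38), 'tool',p[:2].round(4))
  print('cup outer',edge(.155,.035,(275+247.5/5.5,120+440/5.5),b,-20,140), edge(.155,.035,(275+247.5/5.5,120+440/5.5),b,0,360))
  print('plate',edge(.095,.047,proj(s,[.581,-.216,.095]),b,-210,-38))
"
```

```text
lid (array([ 0.5827, -0.2145]), np.float64(0.0006)) tool [ 0.5807 -0.2137]
cup outer (array([ 0.5815, -0.2144]), np.float64(0.00044)) (array([ 0.5806, -0.2162]), np.float64(0.0013))
plate (array([ 0.5827, -0.2133]), np.float64(0.00074))
lid (array([ 0.5827, -0.2146]), np.float64(0.00072)) tool [ 0.5807 -0.2137]
cup outer (array([ 0.5815, -0.2146]), np.float64(0.00053)) (array([ 0.5801, -0.2159]), np.float64(0.0016))
plate (array([ 0.5832, -0.2139]), np.float64(0.00101))
```

The lid hangs level at s8 (261,324) over the rim (247,440). It sits about 1.3 mm too far in x, so I'm trimming that and lowering.

drive_tool --moves '[{"x":-1.3,"y":0,"z":20,"rx":0,"ry":0,"rz":0,"fingers":1},{"x":-1.3,"y":0,"z":40,"rx":0,"ry":0,"rz":0,"fingers":1},{"x":-1.3,"y":0,"z":49,"rx":0,"ry":0,"rz":0,"fingers":1},{"x":-1.3,"y":0,"z":53,"rx":0,"ry":0,"rz":0,"fingers":1},{"x":-1.3,"y":0,"z":54,"rx":0,"ry":0,"rz":0,"fingers":1},{"x":-1.3,"y":0,"z":55,"rx":0,"ry":0,"rz":0,"fingers":1},{"x":-1.3,"y":0,"z":56,"rx":0,"ry":0,"rz":0,"fingers":1},{"x":-1.3,"y":0,"z":57,"rx":0,"ry":0,"rz":0,"fingers":1},{"x":-1.3,"y":0,"z":57.5,"rx":0,"ry":0,"rz":0,"fingers":1},{"x":-1.3,"y":0,"z":57.5,"rx":0,"ry":0,"rz":0,"fingers":1}]'

```text
time_s: 28.2
tool_pos: [0.5792, -0.2147, 0.1941]
tool_rot: [-180.0, 0.1, -0.0]
force: [-0.7, -0.7, -0.8]
grip_width: 0.0166
grasp_force: 12.0
```

drive_tool --moves '[{"x":0,"y":0,"z":1,"rx":0,"ry":0,"rz":0,"fingers":1},{"x":0,"y":0,"z":2,"rx":0,"ry":0,"rz":0,"fingers":1},{"x":0,"y":0,"z":2.3,"rx":0,"ry":0,"rz":0,"fingers":1},{"x":0,"y":0,"z":2.3,"rx":0,"ry":0,"rz":0,"fingers":1}]'

```text
time_s: 28.7
tool_pos: [0.5795, -0.2148, 0.1922]
tool_rot: [180.0, 0.1, -0.0]
force: [0.4, -0.2, 2.2]
grip_width: 0.0164
grasp_force: 12.0
```

Contact at the expected height. Releasing, lifting, backing off and looking.

drive_tool --moves '[{"x":0,"y":0,"z":0,"rx":0,"ry":0,"rz":0,"fingers":-0.4},{"x":0,"y":0,"z":0,"rx":0,"ry":0,"rz":0,"fingers":-0.4},{"x":0,"y":0,"z":0,"rx":0,"ry":0,"rz":0,"fingers":-0.4},{"x":0,"y":0,"z":0,"rx":0,"ry":0,"rz":0,"fingers":-0.4},{"x":0,"y":0,"z":-10,"rx":0,"ry":0,"rz":0,"fingers":-0.4},{"x":0,"y":0,"z":-40,"rx":0,"ry":0,"rz":0,"fingers":-0.4},{"x":0,"y":0,"z":-70,"rx":0,"ry":0,"rz":0,"fingers":-0.4},{"x":-30,"y":-60,"z":-70,"rx":0,"ry":0,"rz":0,"fingers":-0.4},{"x":-60,"y":-115,"z":-70,"rx":0,"ry":0,"rz":0,"fingers":-0.4},{"x":-90,"y":-170,"z":-70,"rx":0,"ry":0,"rz":0,"fingers":-0.4},{"x":-110,"y":-220,"z":-70,"rx":0,"ry":0,"rz":0,"fingers":-0.4},{"x":-110,"y":-220,"z":-70,"rx":0,"ry":0,"rz":0,"fingers":-0.4},{"x":-110,"y":-220,"z":-70,"rx":0,"ry":0,"rz":0,"fingers":-0.4}]'

```text
time_s: 30.32
tool_pos: [0.4698, 0.0046, 0.2627]
tool_rot: [-180.0, 0.0, -0.0]
force: [-0.7, 0.1, -0.6]
grip_width: 0.0609
grasp_force: 0.0
```

```bash
python3 -c "
from h import *
s=cam('side'); t=cam('top')
a=cv2.resize(s['image'][140:260,285:375],None,fx=4.5,fy=4.5,interpolation=2); b=cv2.resize(t['image'][125:215,270:350],None,fx=4.4,fy=4.4,interpolation=2)
im=np.zeros((540,405+352,3),np.uint8); im[:,:405]=a; im[:396,405:]=b; cv2.imwrite('pics/s9.png',im[:,:,::-1])"
```

```text
(no output)
```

View pics/s9.png

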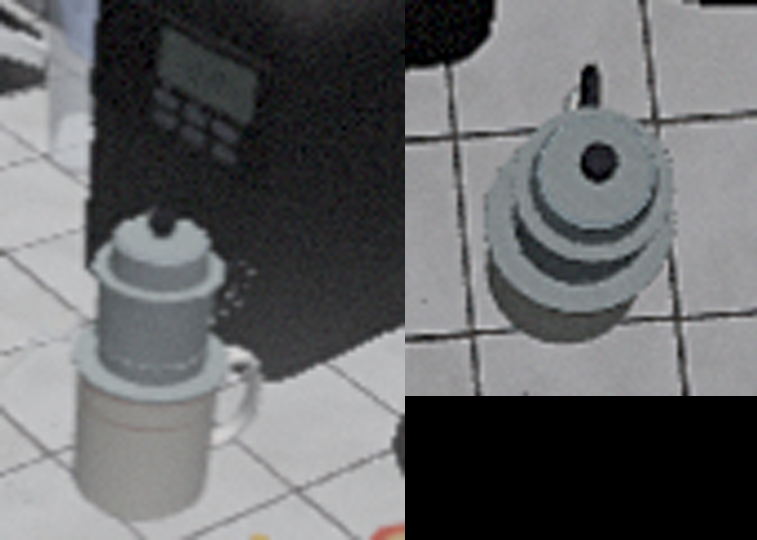

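The full stack is assembled: the lid flange lies level on the cup rim at side crop (158,270), with the knob upright and the plate level on the mug. The robot is clear, so I'm handing in.

```bash
python3 -c "
from h import *
print(workorder.sign_off())"
```

```text
the job is handed in; nothing more can be done
None
```

The coffee filter is assembled on the cream mug (plate, cup, press and lid, each looking level and seated in the last pictures), and I handed the job in at about 30 s of the 109 s allowed; the sign-off gave no pass or fail result.

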